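# Put the mixer battery on charge

## Task

Put the cordless mixer's black battery pack on charge: the right way up and brass contacts first, slide it into the charger's bay until it stops against the hidden stop at the back, and press it there firmly for about half a second, with about 8 N but never as much as 15 N, so that it is fully home. Then press the round button on top of the charger all the way down. Leave the pack fully home in the bay, and do not disturb the kitchen things standing about.

Things in the scene. Friction and masses are not known exactly. Their poses are not given: they have to be found in the camera images.
- pack_center (a point): Centre of the loose black battery pack, half-way up its body (20 mm above its underside). The pack is a block 150 mm long (its x axis), 46 mm wide (y), 40 mm tall (z up), about 0.26 kg. It lies upright on the worktop. The +x end is the nose with brass contacts and goes in first; the last 50 mm at the -x end are raised to 46 mm and ribbed on top: this grip end stays outside.
- pack_grip (a point): Good point to grip the pack across its 46 mm width from above: on its centre line, 40 mm towards the grip end (-x) from the pack's centre, 23 mm above its underside. The pack balances about 20 mm ahead of it. Axes as the pack's.
- pack_nose (a point): Middle of the lower edge of the pack's nose (75 mm towards +x from the pack's centre, at the underside). Axes as the pack's.
- charger: The grey battery charger, fixed to the worktop: 225 mm long, 74 mm wide, 58 mm tall without its button. Origin on the worktop under the mouth of its bay; x points into the bay, y across, z up. A flat cradle tongue, 10 mm thick, reaches from 90 mm in front of the mouth (x = -90 mm) to the mouth and goes on as the floor of the bay; housing from x = 0 to +135 mm.
- bay_mouth (a point): Middle of the bay's mouth at floor level (10 mm above the worktop). x points into the bay, z up. The bay is a blind level tunnel, 49 mm wide and 42.5 mm high inside, flared over its first 15 mm to about 58 mm wide and 45 mm high at the mouth.
- contact_pin (a joint): Light sprung contact on the stop hidden in the bay (slide, m): 0 free, 0.004 when the nose is against the stop; needs 0.25 N, rides on the stop. The stop sits deep in the dark bay, 28 to 84 mm behind the mouth, set for other pack lengths, and differs each time. It is a rubber pad that gives 1 mm per 5 N over 3 mm, then is solid; pushed fast it is stiffer.
- charge_button (a joint): The round button, 24 mm across, in a black ring on top of the charger: 0 when up, 0.005 m fully down. Sprung back, needs about 5 N to go fully down.
- charge_button_top (a point): Centre of the button's top face, 100 mm behind the bay's mouth on the charger's centre line. Pressed straight down.
- mug: Bystander: a yellow mug, 84x119x100 mm; origin at the centre of its underside.
- spice_jar: Bystander: a slim spice jar with a green cap, 46 mm across, 106 mm tall; origin at the centre of its underside.
- flat_tin: Bystander: a low round tin, 86 mm across, 40 mm tall; origin at the centre of its underside.
- tape: Bystander: a roll of tape lying flat, 100 mm across, 25 mm tall; origin at the centre of its underside.
- teaspoon: Bystander: a teaspoon, 136 mm long; origin at the centre of its underside.
- red_cap_jar: Bystander: a square spice jar with a red cap, 40 mm wide, 106 mm tall; origin at the centre of its underside.
Things that resemble listed ones, but are neither listed nor needed, are in the scene too. Leave any orange look-alike of the part that bears pack_center alone.

How it is judged:
By the outcome, as a careful person would: the job done as asked, in the order asked, and still so for the second after the job is handed in, with the robot touching nothing.
It also fails if it takes over 67 s, if anything falls off the work surface, if the arm or the gripper's body presses on something with over 40 N, if the wrist force passes 120 N, or if a joint passes its speed limit or range.

## Robot

A 7-joint arm with a two-finger parallel gripper is mounted at the origin on a cart in front of the work surface, level with it; the furniture and walls round the work are solid. World frame = base frame: x ahead of the robot, y to its left, z up, the work surface at z = 0. Lengths are in m, angles in rad, forces in N, time in s.
With the tool pointing down it reaches from about 0.425 to 0.875 m from the base axis. Payload 4.7 kg.
Tool frame: the origin (TCP) lies at the very end of the fingers, on their centre line; the grasp point (between the pads) lies bot.grip_depth behind it (bot.grip_depth is the distance from the TCP to the grasp point, in m); z points along the fingers, y is the line along which they close (so a half turn about z gives the same grasp; the last joint's range is limited). The gripper opens to 85 mm and grips with 20 to 120 N. Pads are 22 mm wide; open, the fingers measure 114 mm over their backs; the gripper's body (76 mm by 85 mm) begins 54 mm behind the grasp point. The pads swing forward as they close: fully open they stand 13 mm farther back than shut.
Start: joints at [-1.248, 0.321, -0.07, 1.45, 0.023, 1.371, -0.057], TCP at [0.198, 0.619, 0.231] pointing down, gripper open.
Joint ranges: [-2.86, 2.86], [-0.3, 2.09], [-1.38, 1.24], [0.06, 2.45], [-1.56, 4.7], [0.09, 2.05], [-2.69, 2.69]. Speed limits (rad/s): [2.57, 2.57, 3.14, 3.14, 3.14, 3.14, 3.14].

## Interface

Orientations are given as a unit quaternion [w, x, y, z].
In Python, from bench import bot, cams gives the robot as it stands. Calls block until the motion is done:
- bot.reach(position, orientation): joint-space move of the TCP to a pose.
- bot.line_to(position, rot=None, rate=0.15, stop_force=None): straight line of the TCP; rot=None keeps the orientation; rate is the mean speed in m/s. With stop_force (N) it stops when the force on the tool has changed by that much, and returns True; else False.
- bot.goto_joints(angles): joint-space move.
- bot.set_gripper(opening, strength=None): finger opening in m; strength is the grip in N (None keeps the last); returns when the fingers have stopped.
- bot.dwell(seconds).
- bot.inverse_kinematics(position, orientation): joint angles nearest the present ones, or None.
- cams.get_image(name): name is "side" or "top"; returns a dict with "color" (384x512x3 uint8, red, green, blue), "fx", "fy", "cx", "cy" (pixels), "R" (3x3) and "t" (3): a world point X has camera coordinates R X + t. Camera axes: x right, y down, z forward; pixel columns grow to the right and rows downward; lengths in m; the calibration is good to about 2 mm. A picture is of the moment at which its call begins. There is no depth.
A pose or a line that the arm cannot do raises bot.PlanningError and nothing moves.
- bot.close_job(): hands the job in; it is judged then, once.
Readings, each from a call of its own:
- bot.get_time(): time.
- bot.get_joints(): joint angles.
- bot.get_qd(): joint speeds.
- bot.get_joint_efforts(): joint torques, N m.
- bot.get_eef_pos(): TCP position.
- bot.get_tool_rot(): TCP orientation.
- bot.get_wrist_force(): force on the tool from outside, world axes, zero at the start.
- bot.get_ft_torque(): the same for the moment, N m.
- bot.get_finger_gap(): finger opening in m.
- bot.get_gripper_force(): force on a finger pad.
Only numpy, scipy, OpenCV 4.12 (cv2) and the standard library are available. Lean on these libraries where they do the work, as an engineer would, in place of code of your own. Each camera call takes 0.05 s, during which the arm holds its last target. There are 200 camera calls.

## Working session

There is one attempt and no reset: what is moved stays moved. The work goes in short steps, each a Python script; the robot and the scene stay as the last script left them, time stands still between calls to the robot, and variables do not carry over. Pictures are saved under pics/ and viewed, at most 10 in all, crops included, and the job is handed in when it is done.

```bash
ls; mkdir -p pics; cat > h.py <<'E'
import numpy as np, cv2
from bench import bot, cams
def save(name, fn, crop=None, s=1):
    im=cams.get_image(name); c=im["color"][:,:,::-1]
    if crop: x0,y0,x1,y1=crop; c=c[y0:y1,x0:x1]
    cv2.imwrite("pics/"+fn, cv2.resize(c,None,fx=s,fy=s,interpolation=cv2.INTER_CUBIC)); return im
def ray(im,u,v,z):
    R,t=np.array(im["R"]),np.array(im["t"]); C=-R.T@t
    d=R.T@np.array([(u-im["cx"])/im["fx"],(v-im["cy"])/im["fy"],1]); return C+d*(z-C[2])/d[2]
def proj(im,X):
    p=np.array(im["R"])@X+im["t"]; return p[0]/p[2]*im["fx"]+im["cx"],p[1]/p[2]*im["fy"]+im["cy"]
E
python3 - <<'E'
from h import *
import pickle
for n in("top","side"):
    im=save(n,n+"1.png",s=1.5); pickle.dump(im,open(n+".pkl","wb")); print(n,im["fx"],-np.array(im["R"]).T@im["t"],im["R"])
print(bot.grip_depth,bot.get_tool_rot(),bot.get_eef_pos(),bot.get_time())
E
```

```text
pics
top 386.9872080960691 [0.39861491 0.04585833 1.32829173] [[-0.02587545 -0.99961609 -0.00990624]
 [-0.98986667  0.02700462 -0.13940848]
 [ 0.13962248  0.0061986  -0.99018541]]
side 480.92841646793516 [-0.23948748 -0.36717293  1.25662919] [[ 0.47919472 -0.87767268  0.00794345]
 [-0.69463937 -0.38476261 -0.60781073]
 [ 0.53651521  0.28574185 -0.7940422 ]]
0.0187 [-9.53827339e-05  1.53781017e-01  9.88104581e-01 -8.52545784e-04] [0.19742834 0.61879647 0.23034213] 0.1
```

View pics/top1.png

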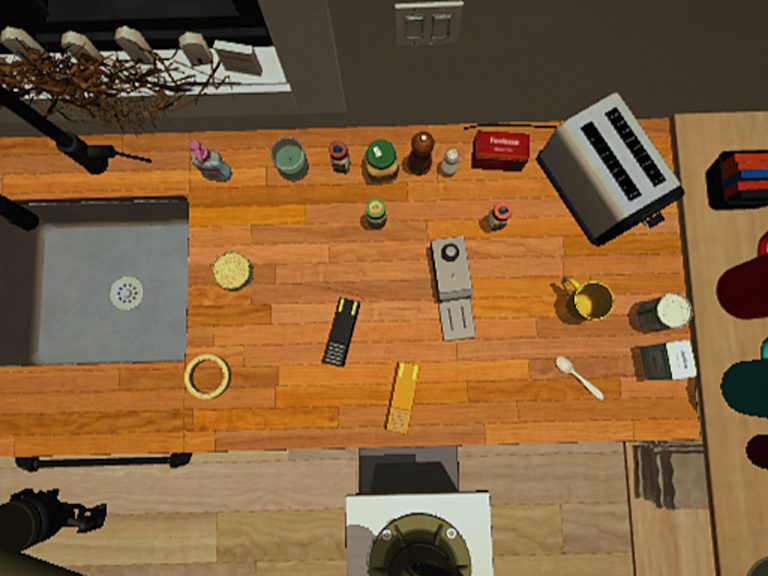

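View pics/side1.png

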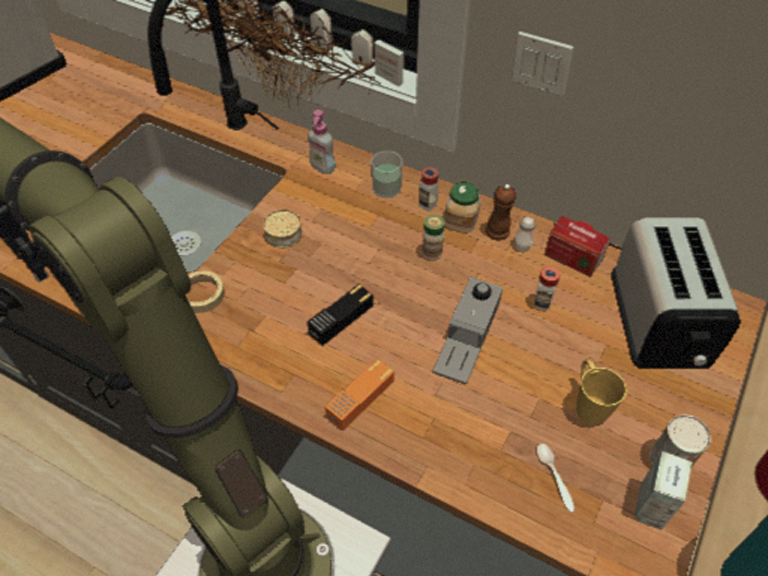

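The black pack is at top (342,332) and side (341,313), with its brass nose pointing away from the robot. The orange block at top (403,397) is the look-alike. The charger is at top (453,288), with its tongue towards the robot and its button at (450,252). The black one fits the description, and I'll confirm that in an enlarged crop.

```bash
python3 - <<'E'
import pickle,cv2
im=pickle.load(open("top.pkl","rb"))["color"][:,:,::-1]
cv2.imwrite("pics/t2.png",cv2.resize(im[150:250,205:325],None,fx=6,fy=6,interpolation=cv2.INTER_CUBIC))
im=pickle.load(open("side.pkl","rb"))["color"][:,:,::-1]
cv2.imwrite("pics/s2.png",cv2.resize(im[180:260,200:340],None,fx=5.7142857,fy=5.7142857,interpolation=cv2.INTER_CUBIC))
E
```

```text
(no output)
```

View pics/t2.png

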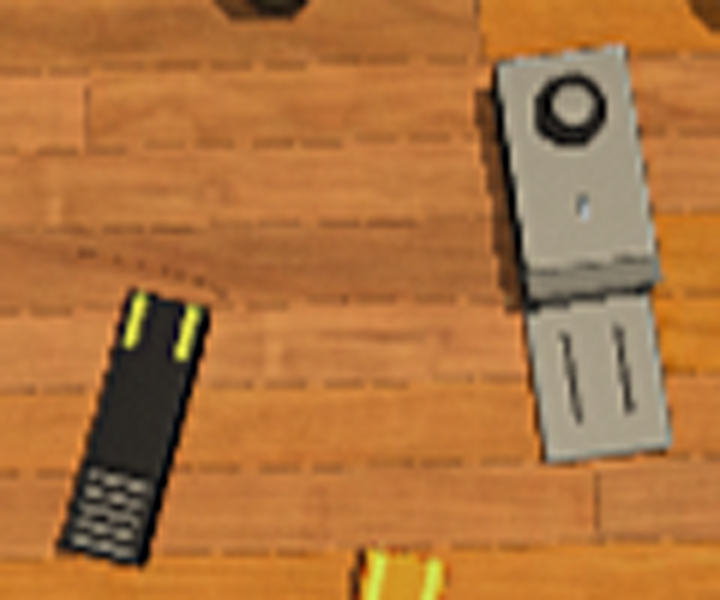

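View pics/s2.png

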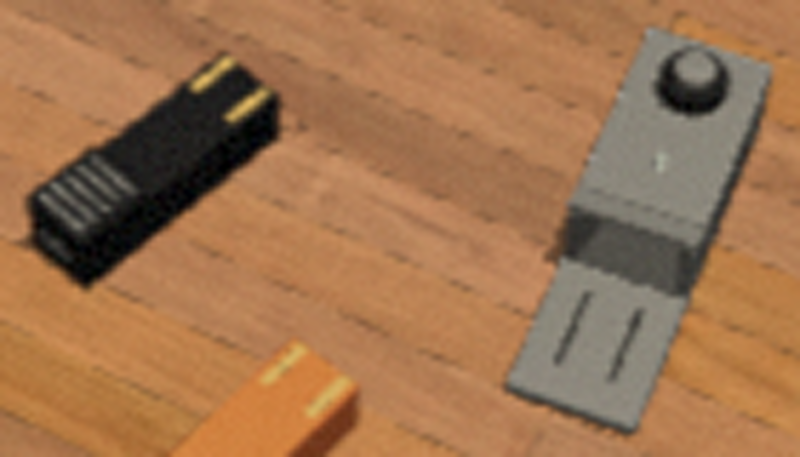

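```bash
cat > fit.py <<'E'
from h import *
import pickle
from scipy.optimize import least_squares
T=pickle.load(open("top.pkl","rb"));S=pickle.load(open("side.pkl","rb"))
ct=lambda U,V:((U+.5)/6-.5+205,(V+.5)/6-.5+150)
cs=lambda U,V:((U+.5)/5.7142857-.5+200,(V+.5)/5.7142857-.5+180)
pk=[(T,ct(131,290),(75,23,40)),(T,ct(211,303),(75,-23,40)),(T,ct(60,545),(-75,23,46)),(T,ct(145,560),(-75,-23,46)),
(S,cs(228,52),(75,23,40)),(S,cs(281,97),(75,-23,40)),(S,cs(279,136),(75,-23,0)),(S,cs(32,203),(-75,23,46)),(S,cs(86,248),(-75,-23,46)),(S,cs(86,288),(-75,-23,0))]
W=36
ch=[(T,ct(547,462),(-90,'W',10)),(T,ct(670,446),(-90,'-W',10)),(T,ct(495,62),(135,37,58)),(T,ct(625,45),(135,-37,58)),(T,ct(573,104),(100,0,64)),
(S,cs(506,384),(-90,'W',10)),(S,cs(636,424),(-90,'-W',10)),(S,cs(650,28),(135,37,58)),(S,cs(772,68),(135,-37,58)),(S,cs(696,70),(100,0,64))]
def fit(P,x0):
    def res(q):
        c,s=np.cos(q[2]),np.sin(q[2]);r=[]
        for im,uv,p in P:
            y=p[1]; y= q[3] if y=='W' else -q[3] if y=='-W' else y/1000
            x=p[0]/1000
            r+=list(np.subtract(proj(im,np.array([q[0]+c*x-s*y,q[1]+s*x+c*y,p[2]/1000])),uv))
        return r
    f=least_squares(res,x0,loss='soft_l1'); print(np.round(f.x,4),np.degrees(f.x[2]));print(np.round(np.reshape(res(f.x),(-1,2)),1).tolist())
    return f.x
fit(pk,[.5,.15,0,0]);fit(ch,[.5,-.05,0,.036])
E
python3 fit.py
```

```text
[ 0.5106  0.1581 -0.2654  0.    ] -15.205044778056898
[[-0.4, -0.6], [-0.5, 0.5], [-0.1, 0.4], [-0.7, 1.2], [-0.1, -0.2], [0.7, -0.3], [1.2, 0.4], [-0.4, -0.8], [0.2, -0.2], [1.2, 1.2]]
[ 0.5789 -0.0981  0.1045  0.0357] 5.986112974705282
[[-0.2, 0.2], [0.0, 0.1], [-0.3, -0.4], [-0.2, -0.4], [-0.7, 0.9], [0.4, -0.1], [-0.1, 0.8], [0.3, -0.6], [0.9, -0.6], [-0.1, 2.3]]
```

The crop confirms it: black body, brass at the far end, upright. Both fits agree to about 1 px. Next is the grasp.

```bash
cat >> h.py <<'E'
def q(yaw): a=yaw/2+np.pi/2; return [0,np.cos(a),np.sin(a),0]
PK=(0.5106,0.1581,-0.2654); CH=(0.5789,-0.0981,0.1045)
def W(F,x,y,z): c,s=np.cos(F[2]),np.sin(F[2]); return np.array([F[0]+c*x-s*y,F[1]+s*x+c*y,z])
E
python3 - <<'E'
from h import *
p=W(PK,-.04,0,0)
bot.reach(p+[0,0,.13],q(PK[2]))
bot.line_to(p+[0,0,.006],rate=.12,stop_force=8)
print(bot.get_eef_pos(),bot.get_wrist_force())
bot.set_gripper(0.03,70); print(bot.get_finger_gap(),bot.get_gripper_force(),bot.get_wrist_force())
bot.line_to(p+[0,0,.10],rate=.12)
print(bot.get_finger_gap(),bot.get_wrist_force(),bot.get_ft_torque())
g=W(CH,-.09-.115+.045,0,.10)   # nose 45 mm past tongue tip
bot.reach(g,q(CH[2]))
print(bot.get_eef_pos()-g,bot.get_time())
save("side","s3.png",(220,150,360,270),5)
E
```

```text
[0.4726339  0.16886732 0.00668565] [-0.30238259 -0.27383753  0.19761348]
0.04553318443648263 72.46416360139847 [0.3148396  0.61500828 4.35145824]
0.04524794946379643 [-0.85645521 -0.97193096 -2.34160952] [ 0.00412769  0.03034939 -0.04405696]
[ 0.00035814  0.00100478 -0.00014858] 5.7167
```

View pics/s3.png

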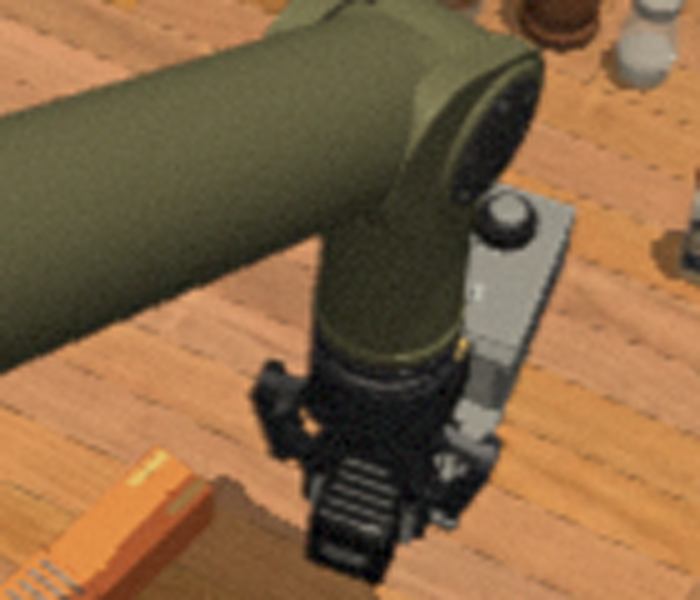

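The pack is held level in the gripper (side crop, grip end at about (350,520)), behind the charger tongue and in line with it. Next I lower it to the tongue.

```bash
python3 - <<'E'
from h import *
x0=-.16
bot.line_to(W(CH,x0,0,.03),rate=.1)
f0=bot.get_wrist_force()
r=bot.line_to(W(CH,x0,0,.012),rate=.02,stop_force=3)
z=bot.get_eef_pos()[2]; print(r,z,bot.get_wrist_force()-f0,bot.get_ft_torque())
z+=.0008
bot.line_to(W(CH,x0,0,z),rate=.02)
for nose in (-.005,.008,.016,.024):   # nose depth
    f0=bot.get_wrist_force()
    r=bot.line_to(W(CH,nose-.115,0,z),rate=.04,stop_force=5)
    e=bot.get_eef_pos(); print(nose,r,e-W(CH,nose-.115,0,z),bot.get_wrist_force()-f0,bot.get_ft_torque())
    if r: break
print(bot.get_time())
save("top","t4.png",(230,150,330,250),6)
E
```

```text
True 0.016345561604973042 [ 0.08459245 -0.63847758  5.67000052] [ 0.05956119 -0.30002146  0.03036723]
-0.005 False [-3.30773038e-04 -2.99386550e-05 -7.32682196e-05] [ 0.11058543 -0.24181977 -0.99306139] [ 0.03206719  0.05247896 -0.00459949]
0.008 False [ 1.18892236e-04 -3.52286906e-05 -4.61038856e-05] [ 1.35338406  0.48843543 -0.71101525] [-0.06710855  0.08889809 -0.04021699]
0.016 False [ 2.32061015e-04  4.08048665e-05 -1.27404421e-05] [-1.46518649 -0.48562542 -0.12765154] [-0.03937286  0.02832703  0.01203594]
0.024 False [ 2.56108037e-04  1.24705185e-05 -1.43304651e-05] [ 0.32740161 -0.27626907  1.1255505 ] [-0.04887754  0.00778517 -0.00142147]
9.8583
```

View pics/t4.png

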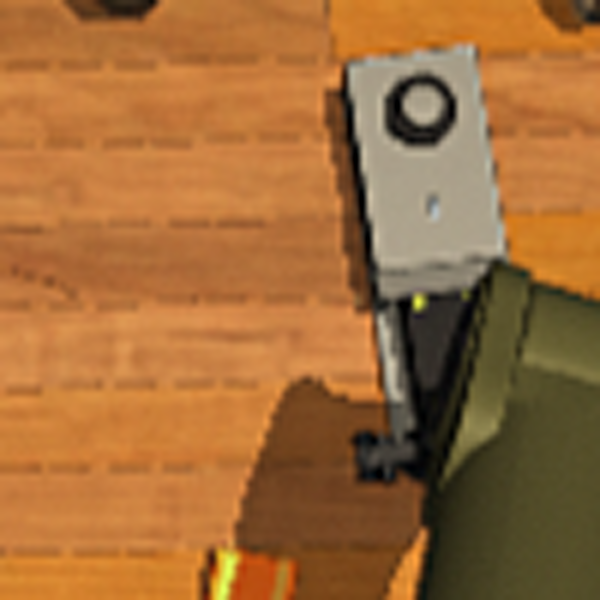

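The nose is in the bay mouth (top crop (440,300)) and centred, with only small forces. Next I slide it in gently.

```bash
python3 - <<'E'
from h import *
z=bot.get_eef_pos()[2]; ax=W(CH,1,0,0)-W(CH,0,0,0); lat=W(CH,0,1,0)-W(CH,0,0,0)
F0=bot.get_wrist_force(); n=.024
while n<.09:
    n+=.006
    r=bot.line_to(W(CH,n-.115,0,z),rate=.02,stop_force=3.5)
    d=bot.get_wrist_force()-F0; e=bot.get_eef_pos()
    print(round(n,3),r,"nose",round((e-W(CH,-.115,0,z))@ax*1e3,2),"ax %.2f lat %.2f z %.2f"%(d@ax,d@lat,d[2]),np.round(bot.get_ft_torque(),2))
    if r or abs(d@ax)>4 or abs(d@lat)>6: break
print(bot.get_time())
E
```

```text
0.03 False nose 30.05 ax 0.69 lat 1.12 z -1.05 [-0.01  0.07  0.04]
0.036 False nose 36.06 ax 0.58 lat 0.57 z -1.28 [-0.02  0.1   0.01]
0.042 False nose 42.05 ax 0.93 lat -0.65 z -0.11 [-0.04  0.11  0.01]
0.048 False nose 48.08 ax 0.68 lat -0.17 z -0.37 [0.01 0.12 0.01]
0.054 False nose 54.11 ax -0.03 lat -0.43 z -0.80 [-0.01  0.1   0.02]
0.06 False nose 60.03 ax 0.36 lat -0.17 z -1.48 [ 0.03  0.07 -0.  ]
0.066 False nose 66.08 ax 0.24 lat -0.32 z -0.36 [ 0.07  0.04 -0.  ]
0.072 False nose 72.08 ax 0.05 lat 0.54 z -0.56 [-0.06  0.04 -0.04]
0.078 False nose 78.08 ax 0.50 lat -0.01 z -1.46 [ 0.03  0.04 -0.02]
0.084 False nose 83.69 ax -0.98 lat 0.28 z 0.04 [-0.04  0.37  0.02]
0.09 True nose 84.04 ax -0.56 lat -0.37 z 7.60 [-0.08 -0.13  0.07]
14.6167
```

```bash
python3 - <<'E'
from h import *
ax=W(CH,1,0,0)-W(CH,0,0,0)
for i in range(4):
    bot.dwell(.1); f=bot.get_wrist_force(); print(np.round(f,2),np.round(f@ax,2),np.round(bot.get_ft_torque(),2),bot.get_eef_pos(),(bot.get_eef_pos()-W(CH,-.115,0,0))@ax,bot.get_finger_gap())
save("side","s5.png",(220,150,360,270),5)
E
```

```text
[-0.23 -0.04  5.96] -0.23 [-0.04 -0.18  0.1 ] [ 0.5480987  -0.10137076  0.01681778] 0.08402554820051106 0.04562071571036583
[-0.46 -0.38  5.26] -0.5 [-0.   -0.16  0.11] [ 0.54808175 -0.10137472  0.01683034] 0.08400828002785184 0.04546256174153225
[0.02 0.81 4.82] 0.11 [-0.09 -0.15  0.1 ] [ 0.54804697 -0.10135572  0.01681716] 0.08397567323123646 0.04536772818616245
[-0.03  0.05  6.28] -0.03 [-0.15 -0.17  0.12] [ 0.54804144 -0.10137819  0.01680434] 0.083967835452524 0.04525566363145675
```

View pics/s5.png

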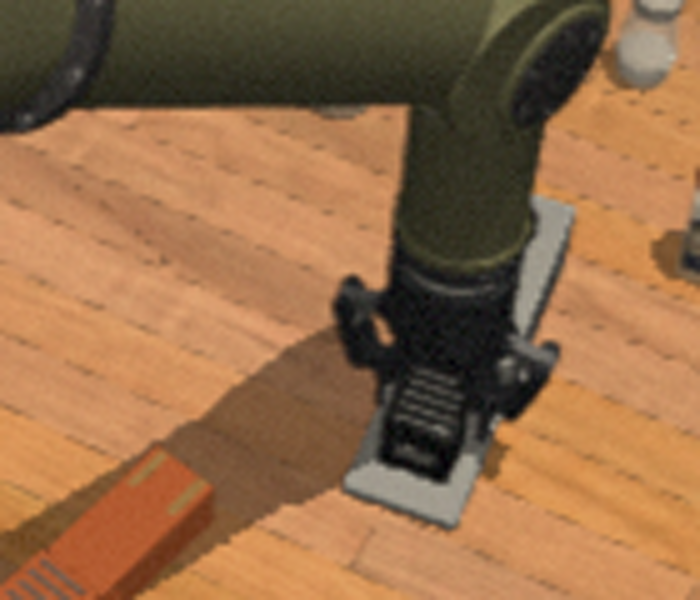

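```bash
python3 - <<'E'
from h import *
ax=W(CH,1,0,0)-W(CH,0,0,0); lat=W(CH,0,1,0)-W(CH,0,0,0); B=W(CH,-.115,0,0)
def F(k=4):
    a=[]
    for i in range(k): bot.dwell(.02); a.append(bot.get_wrist_force())
    return np.mean(a,0)
def show(s):
    f=F(); e=bot.get_eef_pos(); print(s,"nose %.2f z %.2f ax %.2f lat %.2f fz %.2f"%((e-B)@ax*1e3,e[2]*1e3,f@ax,f@lat,f[2])); return f
z=.0173
show("now")
bot.line_to(W(CH,.083-.115,0,z),rate=.01); show("back")
for n in np.arange(.0835,.090,.0005):
    bot.line_to(W(CH,n-.115,0,z),rate=.01); f=show("%.4f"%n)
    if f@ax<-5 or f[2]>8: break
print(bot.get_time())
E
```

```text
now nose 83.97 z 16.80 ax -0.17 lat 0.20 fz 5.41
back nose 83.15 z 17.24 ax 0.40 lat -0.04 fz 0.08
0.0835 nose 83.24 z 17.26 ax -1.87 lat 0.04 fz 1.25
0.0840 nose 83.47 z 17.17 ax -4.09 lat 0.46 fz 2.86
0.0845 nose 83.71 z 17.16 ax -5.13 lat 0.12 fz 3.18
16.55
```

```bash
python3 - <<'E'
from h import *
ax=W(CH,1,0,0)-W(CH,0,0,0); B=W(CH,-.115,0,0)
def F(k=4):
    a=[]
    for i in range(k): bot.dwell(.02); a.append(bot.get_wrist_force())
    return np.mean(a,0)
def show(s):
    f=F(); e=bot.get_eef_pos(); print(s,"nose %.2f z %.2f ax %.2f fz %.2f"%((e-B)@ax*1e3,e[2]*1e3,f@ax,f[2])); return f
z=.0174; n=.0845
while n<.0885:
    n+=.0003
    bot.line_to(W(CH,n-.115,0,z),rate=.005); f=show("%.4f"%n)
    if f@ax<-8.6: break
for i in range(6): show("hold"); bot.dwell(.05)
print(bot.get_time(),bot.get_finger_gap())
E
```

```text
0.0848 nose 83.74 z 17.16 ax -5.75 fz 3.13
0.0851 nose 83.88 z 17.18 ax -6.48 fz 4.37
0.0854 nose 83.94 z 17.17 ax -7.40 fz 4.88
0.0857 nose 83.97 z 17.14 ax -7.84 fz 5.34
0.0860 nose 84.10 z 16.96 ax -7.56 fz 4.81
0.0863 nose 84.09 z 16.96 ax -8.71 fz 5.19
hold nose 84.11 z 16.97 ax -8.29 fz 5.37
hold nose 84.10 z 16.96 ax -8.59 fz 5.35
hold nose 84.10 z 16.97 ax -8.88 fz 5.55
hold nose 84.09 z 16.96 ax -8.19 fz 5.52
hold nose 84.10 z 16.97 ax -8.76 fz 5.74
hold nose 84.12 z 16.98 ax -8.67 fz 5.77
19.15 0.0453217962802785
```

Part of this push is going into floor friction (fz is about 5.5 N). I'll unload the vertical force and press again so that the 8 N reaches the stop.

```bash
python3 - <<'E'
from h import *
ax=W(CH,1,0,0)-W(CH,0,0,0); B=W(CH,-.115,0,0)
def F(k=4):
    a=[]
    for i in range(k): bot.dwell(.02); a.append(bot.get_wrist_force())
    return np.mean(a,0)
def show(s):
    f=F(); e=bot.get_eef_pos(); print(s,"nose %.2f z %.2f ax %.2f fz %.2f my %.2f"%((e-B)@ax*1e3,e[2]*1e3,f@ax,f[2],bot.get_ft_torque()[1])); return f
z=.0174; n=.0863; f=show("start")
for i in range(22):
    if f[2]>0: z+=.0002
    elif f@ax>-8.6: n+=.0002
    else: break
    bot.line_to(W(CH,n-.115,0,z),rate=.005); f=show("%.4f %.4f"%(n,z))
    if f@ax<-11: break
for i in range(6): show("hold"); bot.dwell(.04)
print(bot.get_time(),bot.get_finger_gap())
E
```

```text
start nose 84.10 z 16.95 ax -8.46 fz 5.39 my 1.03
0.0863 0.0176 nose 84.16 z 17.05 ax -8.01 fz 4.29 my 0.99
0.0863 0.0178 nose 84.14 z 17.09 ax -7.53 fz 3.04 my 0.88
0.0863 0.0180 nose 84.15 z 17.17 ax -6.62 fz 2.22 my 0.85
0.0863 0.0182 nose 84.17 z 17.26 ax -6.34 fz 1.44 my 0.80
0.0863 0.0184 nose 84.21 z 17.35 ax -5.65 fz -0.23 my 0.79
0.0865 0.0184 nose 84.21 z 17.35 ax -6.41 fz 0.63 my 0.90
0.0865 0.0186 nose 84.21 z 17.42 ax -5.59 fz 0.01 my 0.86
0.0865 0.0188 nose 84.28 z 17.55 ax -5.54 fz -1.71 my 0.85
0.0867 0.0188 nose 84.27 z 17.55 ax -6.31 fz -0.48 my 1.03
0.0869 0.0188 nose 84.26 z 17.55 ax -6.80 fz -0.42 my 1.09
0.0871 0.0188 nose 84.27 z 17.55 ax -7.60 fz 0.44 my 1.12
0.0871 0.0190 nose 84.31 z 17.64 ax -6.19 fz -0.47 my 1.13
0.0873 0.0190 nose 84.29 z 17.61 ax -7.22 fz -0.15 my 1.17
0.0875 0.0190 nose 84.35 z 17.61 ax -7.90 fz 0.25 my 1.21
0.0875 0.0192 nose 84.37 z 17.71 ax -7.26 fz -0.51 my 1.23
0.0877 0.0192 nose 84.35 z 17.68 ax -7.47 fz 0.20 my 1.26
0.0877 0.0194 nose 84.38 z 17.78 ax -7.60 fz -1.00 my 1.25
0.0879 0.0194 nose 84.38 z 17.78 ax -8.01 fz -0.71 my 1.28
0.0881 0.0194 nose 84.41 z 17.78 ax -8.72 fz 0.34 my 1.41
0.0881 0.0196 nose 84.45 z 17.87 ax -8.27 fz -1.03 my 1.32
0.0883 0.0196 nose 84.45 z 17.86 ax -8.75 fz -0.39 my 1.44
hold nose 84.44 z 17.85 ax -8.16 fz -0.55 my 1.43
hold nose 84.46 z 17.85 ax -8.14 fz -0.55 my 1.41
hold nose 84.46 z 17.86 ax -8.15 fz -0.24 my 1.39
hold nose 84.45 z 17.84 ax -8.05 fz -0.59 my 1.46
hold nose 84.44 z 17.85 ax -8.25 fz -0.52 my 1.50
hold nose 84.44 z 17.84 ax -8.32 fz -0.87 my 1.47
26.5167 0.04516266826617935
```

Held for about 0.7 s at roughly 8.2 N with little floor load. I'll press briefly to about 9.5 N for margin, then unload, release and check.

```bash
python3 - <<'E'
from h import *
ax=W(CH,1,0,0)-W(CH,0,0,0); B=W(CH,-.115,0,0)
def show(s):
    a=[]
    for i in range(4): bot.dwell(.02); a.append(bot.get_wrist_force())
    f=np.mean(a,0); e=bot.get_eef_pos(); print(s,"nose %.2f z %.2f ax %.2f fz %.2f"%((e-B)@ax*1e3,e[2]*1e3,f@ax,f[2])); return f
z=.0196; n=.0883; f=show("s")
while f@ax>-9.3 and n<.0893:
    n+=.0002; bot.line_to(W(CH,n-.115,0,z),rate=.005); f=show("%.4f"%n)
for i in range(6): show("hold"); bot.dwell(.02)
while f@ax<-2.5 and n>.083:
    n-=.0006
    if f[2]<-2: z-=.0003
    bot.line_to(W(CH,n-.115,0,z),rate=.01); f=show("un %.4f"%n)
bot.set_gripper(.085); show("open")
e=bot.get_eef_pos()
bot.line_to(e+[0,0,.13],rate=.12)
bot.line_to(W(CH,-.02,.16,.2),rate=.2)
save("top","t6.png",(230,150,330,250),6); print(bot.get_time())
E
```

```text
s nose 84.46 z 17.84 ax -8.47 fz -1.16
0.0885 nose 84.52 z 17.87 ax -8.92 fz 0.23
0.0887 nose 84.56 z 17.85 ax -9.14 fz 0.49
0.0889 nose 84.61 z 17.84 ax -10.01 fz 0.70
hold nose 84.62 z 17.83 ax -10.24 fz 0.19
hold nose 84.63 z 17.85 ax -10.14 fz 0.85
hold nose 84.61 z 17.80 ax -9.66 fz 0.78
hold nose 84.61 z 17.84 ax -10.40 fz 0.47
hold nose 84.61 z 17.83 ax -9.74 fz 0.96
hold nose 84.62 z 17.84 ax -10.09 fz 0.65
un 0.0883 nose 84.61 z 17.84 ax -7.45 fz -1.40
un 0.0877 nose 84.42 z 17.86 ax -6.46 fz -2.65
un 0.0871 nose 84.33 z 17.75 ax -6.10 fz -2.22
un 0.0865 nose 84.21 z 17.69 ax -5.36 fz -2.35
un 0.0859 nose 84.15 z 17.69 ax -5.37 fz -2.77
un 0.0853 nose 84.12 z 17.69 ax -4.96 fz -4.40
un 0.0847 nose 84.11 z 17.76 ax -4.46 fz -5.14
un 0.0841 nose 84.10 z 17.82 ax -4.47 fz -5.00
un 0.0835 nose 83.87 z 17.66 ax -3.12 fz -4.47
un 0.0829 nose 83.60 z 17.54 ax -1.27 fz -3.56
open nose 83.18 z 17.38 ax -0.27 fz 0.17
34.0167
```

View pics/t6.png

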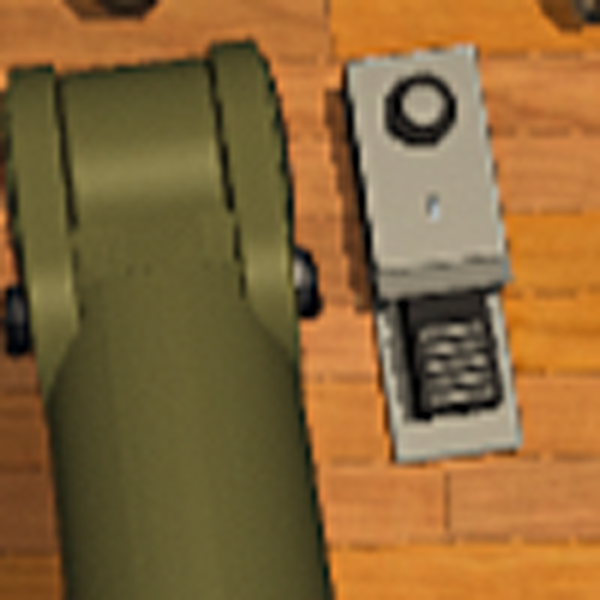

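The pack sits straight in the bay, with its ribbed end outside (top crop (455,365)). Next is the button, at crop (420,105).

```bash
python3 - <<'E'
from h import *
import pickle
T=pickle.load(open("top.pkl","rb"));S=pickle.load(open("side.pkl","rb"))
for z in(.064,.068,.072):
    print(z,ray(T,(573.5)/6-.5+205,104.5/6-.5+150,z),ray(S,696.5/5.7142857-.5+200,70.5/5.7142857-.5+180,z),W(CH,.1,0,z))
bot.set_gripper(0.0)
b=W(CH,.1,0,0)
bot.reach(b+[0,0,.13],q(CH[2]))
bot.line_to(b+[0,0,.085],rate=.08)
z=.085;c=None;F0=bot.get_wrist_force()
while z>.05:
    z-=.001
    bot.line_to(b+[0,0,z],rate=.02); bot.dwell(.05)
    f=np.mean([bot.get_wrist_force() for i in range(1)],0)-F0
    e=bot.get_eef_pos()
    if f[2]>.8: print("%.4f z %.2f f"%(z,e[2]*1e3),np.round(f,2))
    if f[2]>14: break
bot.dwell(.4); print(bot.get_eef_pos()[2],bot.get_wrist_force()-F0,bot.get_time())
E
```

```text
0.064 [ 0.68122571 -0.09027553  0.064     ] [ 0.68687583 -0.08405512  0.064     ] [ 0.67835448 -0.08766901  0.064     ]
0.068 [ 0.68033158 -0.08984482  0.068     ] [ 0.68376887 -0.08500468  0.068     ] [ 0.67835448 -0.08766901  0.068     ]
0.072 [ 0.67943745 -0.08941412  0.072     ] [ 0.6806619  -0.08595424  0.072     ] [ 0.67835448 -0.08766901  0.072     ]
0.0780 z 78.19 f [-1.42 -0.12  2.15]
0.0770 z 77.14 f [-0.63  1.36  2.43]
0.0760 z 76.14 f [-1.52  0.24  4.14]
0.0750 z 75.15 f [-1.15  0.59  3.09]
0.0740 z 74.66 f [-1.21 -0.62  7.05]
0.0730 z 74.55 f [-3.97  0.23 10.92]
0.0720 z 74.48 f [-5.5   1.35 15.42]
0.07448978088339547 [-5.43253882  1.66756331 15.02547423] 40.65
```

The button made contact at about 79 mm and hit a hard stop at 74.5 mm, so it went fully down. I'll retreat and check the pack.

```bash
python3 - <<'E'
from h import *
e=bot.get_eef_pos()
bot.line_to(e+[0,0,.08],rate=.1)
bot.line_to(W(CH,-.02,.18,.2),rate=.2)
im=save("side","s7.png",(270,170,350,260),6)
bot.dwell(.3); print(bot.get_time(),bot.get_wrist_force())
E
```

```text
43.2333 [-0.36450094 -0.43964823 -1.53775321]
```

View pics/s7.png

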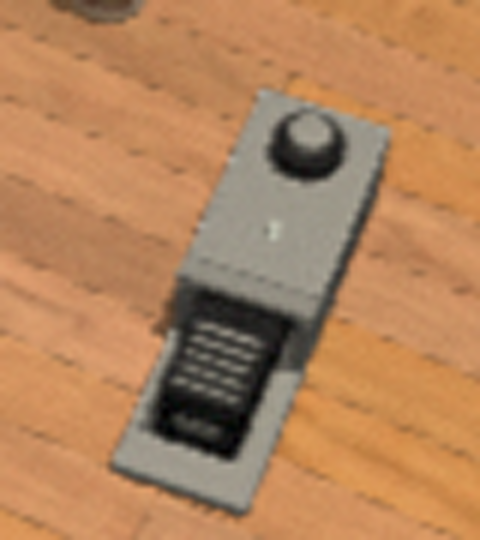

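The pack lies level and straight in the bay, with its grip end at crop (215,385). The button is up again at (310,130), and nothing in the crop looks disturbed. I'm handing it in.

```bash
python3 -c "
from bench import bot
print(bot.close_job())"
```

```text
the job is handed in; nothing more can be done
None
```

I slid the battery pack in against its stop, pressed it there at about 8–10 N for over half a second, pressed the charger button fully down, and handed the job in at about 43 s. I did not see a verdict; I judged the pack fully home from the force readings and the last picture.

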